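Lock the proud filter cap

ROBOT

A 6-joint arm with a two-finger parallel gripper is mounted at the origin on a cart in front of the work surface, level with it; the furniture and walls round the work are solid. World frame = base frame: x ahead of the robot, y to its left, z up, the work surface at z = 0. Lengths are in m, angles in degrees, forces in N, time in s.
With the tool pointing down it reaches from about 0.4 to 0.825 m from the base axis. Payload 7 kg.
Tool frame: the origin (TCP) lies between the finger pads; the fingertips stand 22 mm ahead of it and the grasp point (between the pads) lies 3 mm ahead of it; z points along the fingers, y is the line along which they close (so a half turn about z gives the same grasp; the last joint's range is limited). The gripper opens to 88 mm and grips with 3 to 60 N. Pads are 19 mm wide; open, the fingers measure 130 mm over their backs; the gripper's body (78 mm by 193 mm) begins 47 mm behind the grasp point.
Start: joints at [-55.571, 20.546, 0.682, 0, -70.136, -16.507], TCP at [0.208, -0.642, 0.249] pointing down, gripper open.
Joint ranges: [-176.03, 176.03], [-82.01, 121.73], [-58.28, 71.71], [-173.87, 95.51], [-174.79, -0.11], [-173.66, 173.66]. Speed limits (degrees/s): [136.94, 136.94, 172.46, 180, 180, 180].

INTERFACE

Orientations are given as [roll, pitch, yaw] about the fixed x, y, z axes, in that order (R = Rz(yaw) Ry(pitch) Rx(roll)).
In Python, from plant import ctrl gives the robot as it stands.
- The arm moves only by the tool apply_moves, never from a script. Its argument "targets" is a list of rows, each an object with "travel": the shift along the tool's x, y, z in mm, a list of three; "roll": the turn about the tool's z in degrees; "jaw": the finger opening in mm, from 0 to 87.6. In form: [{"travel": [tx, ty, tz], "roll": roll, "jaw": jaw}, ...]. A call has 1 to 10 rows; each row shifts and turns the commanded pose from where the row before left it, along the tool's axes as they then stand; what a row does not reach is not made up. A row lasts 1/10 s, in which the tool goes at most 50 mm and 8.59 degrees, less where a joint would pass 70% of its speed; a pose out of reach is approached as far as the arm can. A call with a gripper value outside its range is refused whole. The fingers move at their own pace and stop on an object; the grip force is fixed at half the most. Time passes only in rows, so rows that do not move let the fingers close. It gives the time, the measured TCP pose, the force, the opening and the grip force at its end, in the units of the state.
- ctrl.get_obs(): the state, without advancing time (a new reading comes with each control period).
- ctrl.snapshot(name): name is "scene" or "top"; returns the picture (400x640x3 uint8, red, green, blue); there is no depth.
- ctrl.calibration(name): a dict with "K" (3x3 intrinsics, pixels), "dist_coeffs" ([k1, k2, p1, p2, k3] as OpenCV has them; the pictures are not rectified), "extrinsics" (4x4, takes a point from camera to world coordinates). Camera axes: x right, y down, z forward; pixel columns grow to the right and rows downward; lengths in m; the calibration is good to about 2 mm. A picture is of the moment at which its call begins. calibration takes no time and is no camera call.
- ctrl.close_job(): hands the job in; it is judged then, once.
The state is a dict: "clock": time; "joint_pos": joint angles; "qvel": joint speeds; "tau": joint torques, N m; "tool_pos": TCP position; "orientation": TCP orientation; "force": force on the tool from outside, world axes, zero at the start; "moment": the same for the moment, N m; "opening": finger opening in m; "gripper_force": force on a finger pad.
Only numpy, scipy, OpenCV 4.12 (cv2) and the standard library are available. Lean on these libraries where they do the work, as an engineer would, in place of code of your own. Each camera call takes 0.05 s, during which the arm holds its last target. There are 200 camera calls.

TASK

Two dust filter housings are screwed to the workbench; the cap of one is locked, the cap of the other was only dropped in and still stands proud on its spring. Lock the proud cap: push it down against its spring, turn it about a quarter turn clockwise (seen from above) while holding it down, and let go so that it springs up a little and clicks home. Leave the locked cap as it is.

Things in the scene. Friction and masses are not known exactly. Their poses are not given: they have to be found in the camera images.
- cap_bar (a point): Middle of the top of the grip bar on the proud cap (the one to lock), on its turning axis, 151 mm above the bench; moves with the cap. Metal bar 66 mm long (x), 18 mm wide (y), standing 39 mm high on a black lid 98 mm wide; take it from above across the 18 mm. x along the bar (alike both ways), z up. Grey round housing, 112 mm across at the foot. 24 mm gap under the lid (locked: 14 mm).
- filter_press (a joint): How far the proud cap is pressed in, m: 0 at the start, 0.022 at the bottom stop. Its spring pushes up with 4 N at 0 and 14 N at the bottom. Two steel pins on the cap run in slots of the collar: at the start they stand in upright slots and the cap cannot turn (7 degrees of play); pressed 0.015 or more (aim at 0.018) it turns freely.
- filter_turn (a joint): Turn of the proud cap, rad, clockwise from above positive: about 0 at the start. From 1.1 to 1.6 (end stop; aim at 1.4) the pins stand under locking pockets: let go there, the cap springs up to press 0.010 and is locked. Let go at a smaller turn it stays at press 0.015 and is not locked.
- other_bar_end (a point): One end of the top of the grip bar on the second, identical housing, whose cap is locked already and must stay as it is; 141 mm above the bench. Axes: x along that bar, z up; that cap's turning axis lies 33 mm towards +x of this point.
Things that resemble listed ones, but are neither listed nor needed, are in the scene too. Leave any turquoise look-alike of the part that bears cap_bar alone.

How it is judged:
By the outcome, as a careful person would: the job done as asked, in the order asked, and still so for the second after the job is handed in, with the robot touching nothing.
It also fails if it takes over 32 s, if anything falls off the work surface, if the arm or the gripper's body presses on something with over 40 N, if the wrist force passes 120 N, or if a joint passes its speed limit or range.

## Working session

There is one attempt and no reset: what is moved stays moved. The work goes in short steps, Python scripts to look and compute and a tool call to move; the robot and the scene stay as the last step left them, time stands still between calls to the robot, and variables do not carry over. Pictures are saved under pics/ and viewed, at most 10 in all, crops included, and the job is handed in when it is done.

Besides the shell and the picture viewer there is one more tool, called in YAML: its name, and indented under it one key for each argument. apply_moves: Moves the arm, as the interface text tells. Its arguments: {"type":"object","properties":{"targets":{"type":"array","items":{"type":"object","properties":{"travel":{"type":"array","items":{"type":"number"}},"roll":{"type":"number"},"jaw":{"type":"number"}}}}},"required":["targets"]}

```bash
mkdir -p pics; python3 - <<'E'
from plant import ctrl
import cv2,numpy as np
for n in("scene","top"):
    cv2.imwrite(f"pics/{n}0.png",ctrl.snapshot(n)[:,:,::-1])
    c=ctrl.calibration(n);print(n,np.round(c["K"],1).tolist(),c["dist_coeffs"],np.round(c["extrinsics"],3).tolist())
o=ctrl.get_obs();print(o["clock"],o["tool_pos"],o["orientation"],o["opening"])
E
```

```text
scene [[441.9, 0.0, 326.4], [0.0, 441.9, 200.2], [0.0, 0.0, 1.0]] [-0.06549702  0.          0.          0.          0.        ] [[0.52, -0.405, 0.752, -0.144], [-0.854, -0.243, 0.46, -0.54], [-0.003, -0.881, -0.472, 0.509], [0.0, 0.0, 0.0, 1.0]]
top [[506.4, 0.0, 314.5], [0.0, 506.4, 205.7], [0.0, 0.0, 1.0]] [0.03307476 0.         0.         0.         0.        ] [[0.0, -0.998, 0.057, 0.449], [-1.0, -0.0, -0.001, -0.171], [0.001, -0.057, -0.998, 1.104], [0.0, 0.0, 0.0, 1.0]]
0.1 [ 0.20754186 -0.64188296  0.24771604] [ 1.79914829e+02 -8.39232238e-03 -1.62084117e+02] 0.08782052806595465
```

View pics/scene0.png

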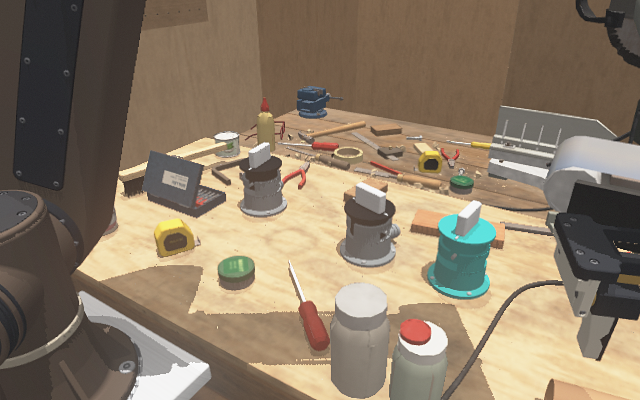

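View pics/top0.png

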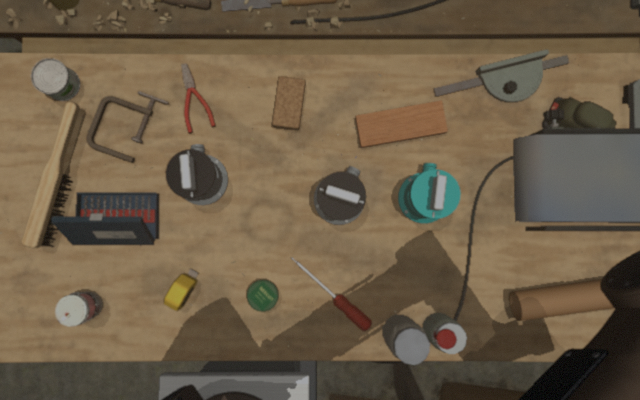

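The scene view shows grey housings with bars at about (260,155) and (370,198), and a turquoise look-alike at (468,218), which I leave alone. In the top view the same two are at (188,171) and (344,194). Next I crop both enlarged and triangulate the bar heights.

```bash
cat > h.py <<'E'
import cv2,numpy as np
from plant import ctrl
def ray(n,p):
    c=ctrl.calibration(n);E=np.array(c["extrinsics"])
    u=cv2.undistortPoints(np.array([[p]],float),np.array(c["K"]),np.array(c["dist_coeffs"]))[0,0]
    return E[:3,3],E[:3,:3]@np.array([*u,1])
def plane(n,p,z):
    o,d=ray(n,p);return o+d*(z-o[2])/d[2]
def tri(p,q):
    o,d=ray("scene",p);a,b=ray("top",q)
    s=np.linalg.lstsq(np.c_[d,-b],a-o,rcond=None)[0]
    P,Q=o+s[0]*d,a+s[1]*b;return (P+Q)/2,np.linalg.norm(P-Q)
def bar(n,img,box):
    x0,y0,x1,y1=box;g=img[y0:y1,x0:x1].astype(int)
    m=((g.min(2)>(165 if n=="top" else 195))&(g.max(2)-g.min(2)<28)).astype(np.uint8)
    c=max(cv2.findContours(m,0,2)[0],key=cv2.contourArea)
    return cv2.minAreaRect(c),cv2.boxPoints(cv2.minAreaRect(c))+[x0,y0],cv2.contourArea(c)
E
python3 - <<'E'
from h import *
s=cv2.imread("pics/scene0.png");t=cv2.imread("pics/top0.png")
for nm,b in(("left",(165,140,220,205)),("mid",(315,172,372,215))):
    r,c,a=bar("top",t,b);m=c.mean(0)
    print(nm,a,r[1],c.round(1).tolist())
    for z in(.141,.151):
        w=np.array([plane("top",q,z) for q in c]);d=np.linalg.norm(np.diff(w,axis=0),axis=1)
        e=(w[1]-w[0]) if d[0]>d[1] else (w[2]-w[1])
        print(z,w.mean(0).round(4),d.round(4),np.degrees(np.arctan2(e[1],e[0])).round(1))
A=cv2.resize(s[130:225,225:305],None,fx=4.5,fy=4.5,interpolation=2);B=cv2.resize(s[170:265,330:410],None,fx=4.5,fy=4.5,interpolation=2)
cv2.imwrite("pics/crop.png",np.hstack([A,B]))
E
```

```text
left 0.0 (0.0, 0.0) [[184.0, 185.0], [184.0, 185.0], [184.0, 185.0], [184.0, 185.0]]
0.141 [0.5436 0.0766 0.141 ] [0. 0. 0.] 0.0
0.151 [0.5427 0.074  0.151 ] [0. 0. 0.] 0.0
mid 0.0 (1.0, 0.0) [[356.0, 200.0], [356.0, 200.0], [356.0, 199.0], [356.0, 199.0]]
0.141 [ 0.516  -0.2511  0.141 ] [0.     0.0019 0.    ] -0.3
0.151 [ 0.5153 -0.2503  0.151 ] [0.     0.0019 0.    ] -0.3
```

View pics/crop.png

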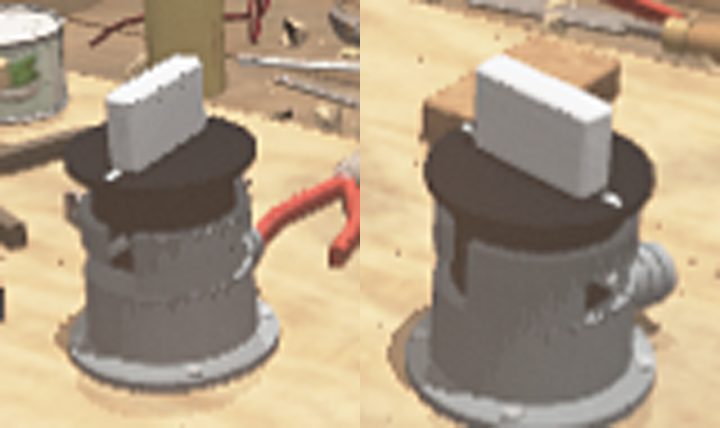

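In the crop the left cap, scene (260,155), shows a taller gap under its lid. The middle one's lid, scene (370,198), sits lower, so the left looks like the proud cap. I'll check that with triangulated heights.

```bash
python3 - <<'E'
from h import *
s=cv2.imread("pics/scene0.png");t=cv2.imread("pics/top0.png")
A=cv2.resize(t[140:210,160:230],None,fx=5.5,fy=5.5,interpolation=0);B=cv2.resize(t[160:230,308:378],None,fx=5.5,fy=5.5,interpolation=0)
cv2.imwrite("pics/crop2.png",np.hstack([A,B]))
g=t.min(2)
print(g[172,176:200],g[155:195,188]);print(g[195,320:366])
E
```

```text
[ 43  43  41  47  81 127 154 164 164 165 165 164 160 136  95  72  68  60
  53  36  36  40  45  44] [116 123 127 129 132 135 138 139 137 139 141 145 150 152 156 158 157 160
 159 159 161 161 162 163 163 165 165 163 164 165 164 162 142 102  64  47
  40  40  43  40]
[ 50  49  50  48  41  44  49  59  65  79  91 101 114 126 139 147 153 158
 164 164 164 166 164 165 166 164 164 165 165 164 164 165 164 165 164 161
 160 154 138 102  64  49  49  49  52  57]
```

View pics/crop2.png

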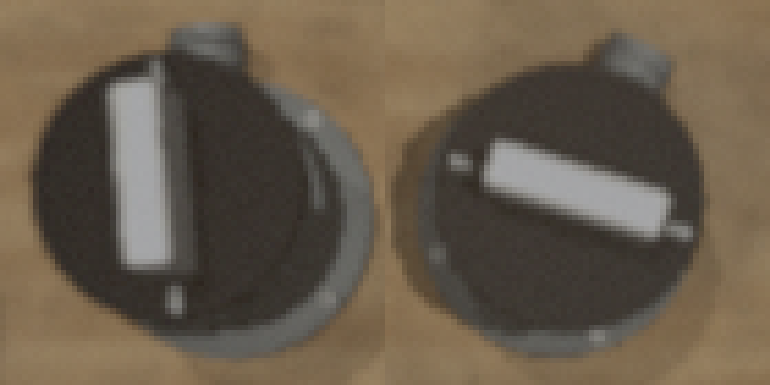

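The top crop shows the left bar at about (185,172), running nearly along world x. The middle bar is at about (342,195) and turned roughly 80° to its spout.

```bash
python3 - <<'E'
from h import *
t=cv2.imread("pics/top0.png")
for nm,(x0,y0,x1,y1),sc,z in(("left",(172,148,200,195),(259.4,147.1),.151),("mid",(385//5+245,178,362,210),(370.7,188.2),.141)):
    g=t[y0:y1,x0:x1].astype(int);m=((g.min(2)>112)&(g.max(2)-g.min(2)<35)).astype(np.uint8)
    m=cv2.morphologyEx(m,cv2.MORPH_OPEN,np.ones((4,4),np.uint8))
    c=max(cv2.findContours(m,0,1)[0],key=cv2.contourArea)[:,0]+[x0,y0]
    r=cv2.minAreaRect(c.astype(np.float32));q=cv2.boxPoints(r)
    w=np.array([plane("top",p,z) for p in q]);d=np.linalg.norm(np.diff(w,axis=0),axis=1)
    e=(w[1]-w[0]) if d[0]>d[1] else (w[2]-w[1])
    print(nm,r,w.mean(0).round(4),d.round(4),np.degrees(np.arctan2(e[1],e[0])).round(1),"tri",*tri(sc,r[0]))
E
```

```text
left ((186.05519104003906, 171.66207885742188), (33.21819305419922, 8.636731147766113), 85.2363510131836) [0.568  0.0705 0.151 ] [0.0162 0.0631 0.0162] -174.6 tri [0.56832134 0.07102964 0.14846867] 0.00022330344209559047
mid ((343.4168701171875, 194.76321411132812), (33.47576904296875, 8.63243293762207), 17.52556800842285) [ 0.5251 -0.2272  0.141 ] [0.0165 0.0638 0.0165] -107.6 tri [ 0.52513853 -0.22730155  0.14100521] 0.00029130414280906686
```

The left cap is the proud one: its triangulated height is 0.1485 m against 0.141 m for the middle one, and it has the taller gap. Its centre is at (0.568, 0.0705) with the bar at +5.4°. I raise the tool and travel first, turning afterwards.

apply_moves:
  targets:
    - {"travel": [0,0,-30],"roll": 0,"jaw": 87}
    - {"travel": [0,0,-30],"roll": 0,"jaw": 87}
    - {"travel": [-28,28.4,0],"roll": 0,"jaw": 87}
    - {"travel": [-28,28.4,0],"roll": 0,"jaw": 87}
    - {"travel": [-28,28.4,0],"roll": 0,"jaw": 87}
    - {"travel": [-28,28.4,0],"roll": 0,"jaw": 87}
    - {"travel": [-28,28.4,0],"roll": 0,"jaw": 87}
    - {"travel": [-28,28.4,0],"roll": 0,"jaw": 87}
    - {"travel": [-28,28.4,0],"roll": 0,"jaw": 87}
    - {"travel": [-28,28.4,0],"roll": 0,"jaw": 87}

```text
clock: 1.1
tool_pos: [0.3511, -0.3555, 0.3084]
orientation: [180.0, -0.0, -162.1]
force: [0.8, -0.7, -0.3]
opening: 0.0872
gripper_force: 0.0
```

apply_moves:
  targets:
    - {"travel": [-28,28.4,0],"roll": 0,"jaw": 87}
    - {"travel": [-28,28.4,0],"roll": 0,"jaw": 87}
    - {"travel": [-28,28.4,0],"roll": 0,"jaw": 87}
    - {"travel": [-28,28.4,0],"roll": 0,"jaw": 87}
    - {"travel": [-28,28.4,0],"roll": 0,"jaw": 87}
    - {"travel": [-28,28.4,0],"roll": 0,"jaw": 87}
    - {"travel": [-28,28.4,0],"roll": 0,"jaw": 87}
    - {"travel": [-28,28.4,0],"roll": 0,"jaw": 87}
    - {"travel": [-28,28.4,0],"roll": 0,"jaw": 87}
    - {"travel": [-28,28.4,0],"roll": 0,"jaw": 87}

```text
clock: 2.1
tool_pos: [0.5302, 0.0009, 0.3084]
orientation: [180.0, -0.0, -162.1]
force: [0.9, 0.1, 1.0]
opening: 0.0872
gripper_force: 0.0
```

```bash
python3 - <<'E'
from plant import ctrl
o=ctrl.get_obs();print(o["clock"],o["tool_pos"],o["orientation"],o["joint_pos"],o["force"])
E
```

```text
2.1 [0.53017766 0.00089859 0.30843514] [ 1.79995270e+02 -1.27351887e-02 -1.62064274e+02] [ 2.13018000e+01  4.81407282e+00 -1.19585785e+01 -5.71220152e-03
 -7.32397843e+01 -9.33644272e+01] [0.90350436 0.10410643 1.00449987]
```

apply_moves:
  targets:
    - {"travel": [0,0,0],"roll": -8.4,"jaw": 87}
    - {"travel": [0,0,0],"roll": -8.4,"jaw": 87}
    - {"travel": [0,0,0],"roll": -8.4,"jaw": 87}
    - {"travel": [0,0,0],"roll": -8.4,"jaw": 87}
    - {"travel": [0,0,0],"roll": -8.4,"jaw": 87}
    - {"travel": [0,0,0],"roll": -8.4,"jaw": 87}
    - {"travel": [0,0,0],"roll": -8.4,"jaw": 87}
    - {"travel": [0,0,0],"roll": -8.4,"jaw": 87}
    - {"travel": [0,0,0],"roll": -8.4,"jaw": 87}
    - {"travel": [0,0,0],"roll": -8.4,"jaw": 87}

```text
clock: 3.1
tool_pos: [0.5297, -0.0008, 0.3082]
orientation: [180.0, 0.0, -77.7]
force: [-0.3, 0.2, 0.3]
opening: 0.0869
gripper_force: 0.0
```

apply_moves:
  targets:
    - {"travel": [0,0,0],"roll": -8.4,"jaw": 87}
    - {"travel": [0,0,0],"roll": -8.4,"jaw": 87}
    - {"travel": [0,0,0],"roll": -8.4,"jaw": 87}
    - {"travel": [0,0,0],"roll": -8.4,"jaw": 87}
    - {"travel": [0,0,0],"roll": -8.4,"jaw": 87}
    - {"travel": [0,0,0],"roll": -8.4,"jaw": 87}
    - {"travel": [0,0,0],"roll": -8.4,"jaw": 87}
    - {"travel": [0,0,0],"roll": -8.4,"jaw": 87}
    - {"travel": [0,0,0],"roll": -8.4,"jaw": 87}
    - {"travel": [0,0,0],"roll": -7.9,"jaw": 87}

```text
clock: 4.1
tool_pos: [0.5297, -0.0008, 0.3082]
orientation: [-180.0, 0.0, 5.8]
force: [0.4, -0.5, -0.2]
opening: 0.087
gripper_force: 0.0
```

apply_moves:
  targets:
    - {"travel": [22.6,-33.5,0],"roll": 0.4,"jaw": 87}
    - {"travel": [22.7,-33.6,0],"roll": 0,"jaw": 87}
    - {"travel": [0,0,35],"roll": 0,"jaw": 87}
    - {"travel": [0,0,35],"roll": 0,"jaw": 70}
    - {"travel": [0,0,35],"roll": 0,"jaw": 70}
    - {"travel": [0,0,15],"roll": 0,"jaw": 70}
    - {"travel": [0,0,0],"roll": 0,"jaw": 70}

```text
clock: 4.8
tool_pos: [0.5672, 0.0696, 0.1856]
orientation: [179.9, 0.3, 5.0]
force: [0.3, -0.1, 1.4]
opening: 0.0703
gripper_force: 0.0
```

```bash
python3 - <<'E'
from h import *
s=ctrl.snapshot("scene")[:,:,::-1];t=ctrl.snapshot("top")[:,:,::-1]
cv2.imwrite("pics/c3.png",np.hstack([cv2.resize(s[60:230,190:330],(390,474),interpolation=2),cv2.resize(t[110:230,140:240],(395,474),interpolation=2)]))
E
```

```text
(no output)
```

View pics/c3.png

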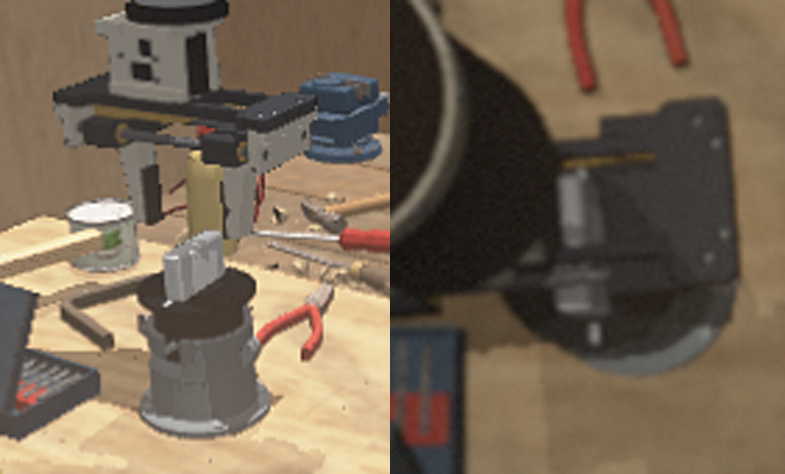

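The scene crop (left half) shows the open fingers straddling the proud bar, centred, with the tips just above it. Now down and close.

apply_moves:
  targets:
    - {"travel": [0,0,25],"roll": 0,"jaw": 70}
    - {"travel": [0,0,20],"roll": 0,"jaw": 70}
    - {"travel": [0,0,3],"roll": 0,"jaw": 70}
    - {"travel": [0,0,0],"roll": 0,"jaw": 40}
    - {"travel": [0,0,0],"roll": 0,"jaw": 10}
    - {"travel": [0,0,0],"roll": 0,"jaw": 5}
    - {"travel": [0,0,0],"roll": 0,"jaw": 5}
    - {"travel": [0,0,0],"roll": 0,"jaw": 5}

```text
clock: 5.7
tool_pos: [0.5692, 0.0703, 0.1411]
orientation: [-180.0, -0.1, 5.0]
force: [-0.9, -0.3, -1.1]
opening: 0.0354
gripper_force: 0.0
```

apply_moves:
  targets:
    - {"travel": [0,0,2],"roll": 0,"jaw": 5}
    - {"travel": [0,0,0],"roll": 0,"jaw": 5}
    - {"travel": [0,0,0],"roll": 0,"jaw": 5}
    - {"travel": [0,0,0],"roll": 0,"jaw": 5}
    - {"travel": [0,0,0],"roll": 0,"jaw": 5}
    - {"travel": [0,0,0],"roll": 0,"jaw": 5}

```text
clock: 6.3
tool_pos: [0.5689, 0.0723, 0.1384]
orientation: [-179.8, -0.0, 5.0]
force: [-2.8, 11.6, 0.6]
opening: 0.0176
gripper_force: 30.0
```

Gripped at a 17.6 mm opening. The side force says the bar lies a bit further to +y, so I relax that and press 18 mm.

apply_moves:
  targets:
    - {"travel": [0,-2,0],"roll": 0,"jaw": 5}
    - {"travel": [0,0,0],"roll": 0,"jaw": 5}
    - {"travel": [0,0,4],"roll": 0,"jaw": 5}
    - {"travel": [0,0,4],"roll": 0,"jaw": 5}
    - {"travel": [0,0,4],"roll": 0,"jaw": 5}
    - {"travel": [0,0,4],"roll": 0,"jaw": 5}
    - {"travel": [0,0,2],"roll": 0,"jaw": 5}
    - {"travel": [0,0,0],"roll": 0,"jaw": 5}
    - {"travel": [0,0,0],"roll": 0,"jaw": 5}

```text
clock: 7.2
tool_pos: [0.569, 0.0727, 0.1217]
orientation: [-180.0, -0.1, 5.0]
force: [-6.0, 4.9, 10.8]
opening: 0.0177
gripper_force: 30.0
```

apply_moves:
  targets:
    - {"travel": [-1,-1,1.5],"roll": 0,"jaw": 5}
    - {"travel": [0,0,0],"roll": 0,"jaw": 5}
    - {"travel": [0,0,0],"roll": 5,"jaw": 5}
    - {"travel": [0,0,0],"roll": 5,"jaw": 5}
    - {"travel": [0,0,0],"roll": 5,"jaw": 5}
    - {"travel": [0,0,0],"roll": 5,"jaw": 5}
    - {"travel": [0,0,0],"roll": 0,"jaw": 5}

```text
clock: 7.9
tool_pos: [0.5688, 0.0731, 0.1208]
orientation: [-179.9, -0.1, -15.1]
force: [-2.9, 2.0, 11.8]
opening: 0.018
gripper_force: 30.0
```

```bash
python3 - <<'E'
from plant import ctrl
o=ctrl.get_obs();print(o["clock"],o["tool_pos"],o["orientation"],o["force"],o["moment"],o["joint_pos"])
E
```

```text
7.9 [0.56877661 0.07314156 0.12078652] [-1.79943085e+02 -1.41385342e-01 -1.51188031e+01] [-2.94966648  1.9698379  11.84582456] [ 0.51730956  1.28221937 -0.05180207] [ 26.90195285  17.61850597 -21.9847574    0.0681001  -50.25362213
  47.93583708]
```

The cap turns freely, 20° so far. Turning 60° more.

apply_moves:
  targets:
    - {"travel": [0,0,0],"roll": 7.5,"jaw": 5}
    - {"travel": [0,0,0],"roll": 7.5,"jaw": 5}
    - {"travel": [0,0,0],"roll": 7.5,"jaw": 5}
    - {"travel": [0,0,0],"roll": 7.5,"jaw": 5}
    - {"travel": [0,0,0],"roll": 7.5,"jaw": 5}
    - {"travel": [0,0,0],"roll": 7.5,"jaw": 5}
    - {"travel": [0,0,0],"roll": 7.5,"jaw": 5}
    - {"travel": [0,0,0],"roll": 7.5,"jaw": 5}
    - {"travel": [0,0,0],"roll": 0,"jaw": 5}
    - {"travel": [0,0,0],"roll": 0,"jaw": 5}

```text
clock: 8.9
tool_pos: [0.5693, 0.0737, 0.121]
orientation: [-179.8, -0.0, -74.9]
force: [-0.9, 3.7, 11.4]
opening: 0.018
gripper_force: 30.0
```

apply_moves:
  targets:
    - {"travel": [0,0,-3],"roll": 0,"jaw": 5}
    - {"travel": [0,0,-3],"roll": 0,"jaw": 5}
    - {"travel": [0,0,-1],"roll": 0,"jaw": 5}
    - {"travel": [0,0,0],"roll": 0,"jaw": 5}
    - {"travel": [0,0,0],"roll": 0,"jaw": 5}

```text
clock: 9.4
tool_pos: [0.5692, 0.0736, 0.1276]
orientation: [-179.8, 0.0, -74.9]
force: [-0.4, 3.7, 9.0]
opening: 0.0177
gripper_force: 30.0
```

The cap rose into the pocket: press is about 0.011 and the spring force is 9 N, as expected. Now I let go and retreat.

apply_moves:
  targets:
    - {"travel": [0,0,0],"roll": 0,"jaw": 30}
    - {"travel": [0,0,0],"roll": 0,"jaw": 50}
    - {"travel": [0,0,0],"roll": 0,"jaw": 60}
    - {"travel": [0,0,0],"roll": 0,"jaw": 60}
    - {"travel": [0,0,-10],"roll": 0,"jaw": 60}
    - {"travel": [0,0,-30],"roll": 0,"jaw": 60}
    - {"travel": [0,0,-40],"roll": 0,"jaw": 60}
    - {"travel": [0,0,-40],"roll": 0,"jaw": 60}
    - {"travel": [0,0,-40],"roll": 0,"jaw": 60}
    - {"travel": [0,0,0],"roll": 0,"jaw": 60}

```text
clock: 10.4
tool_pos: [0.5702, 0.0734, 0.2933]
orientation: [-179.4, -0.0, -74.9]
force: [-0.7, 0.2, -0.9]
opening: 0.0596
gripper_force: 0.0
```

```bash
python3 - <<'E'
from h import *
s=ctrl.snapshot("scene")[:,:,::-1]
cv2.imwrite("pics/c4.png",cv2.resize(s[110:270,220:420],(750,600),interpolation=2))
E
```

```text
(no output)
```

View pics/c4.png

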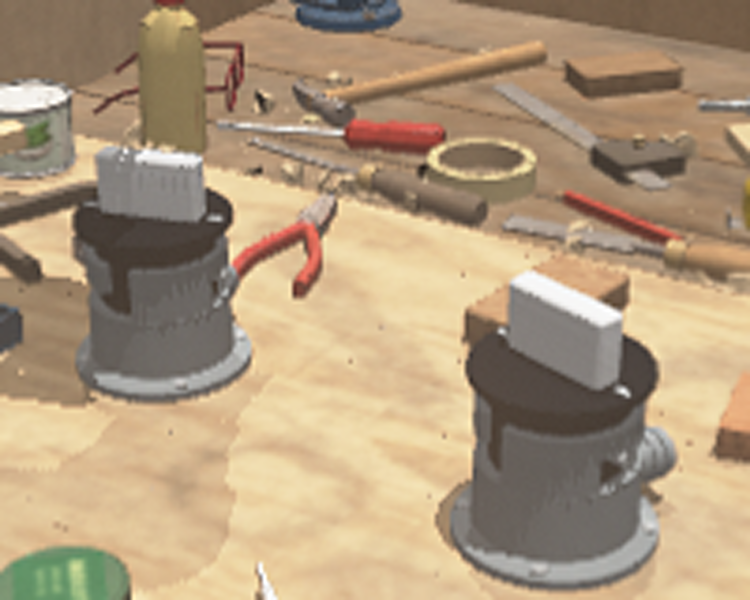

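The crop shows the left cap turned about 80° and sitting low, with its slot now like the locked one's. The other cap is unchanged. The spring force also matches the pocket position, so I hand in.

```bash
python3 -c "
from plant import ctrl
print(ctrl.close_job())"
```

```text
the job is handed in; nothing more can be done
None
```

I pressed the proud cap in, turned it about 80° clockwise and let it spring up to about 11 mm of press (locked is 10 mm); the other cap was not touched, and the job was handed in at about 10.5 s.

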